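# Cull the malformed specimen mounts and add the new one

### The arm

A 6-joint arm with a two-finger parallel gripper is mounted at the origin on a cart in front of the work surface, level with it; the furniture and walls round the work are solid. World frame = base frame: x ahead of the robot, y to its left, z up, the work surface at z = 0. Lengths are in m, angles in rad, forces in N, time in s.
With the tool pointing down it reaches from about 0.275 to 0.75 m from the base axis. Payload 10.2 kg.
Tool frame: the origin (TCP) lies midway between the tips of the shut fingers; the grasp point (between the pads) lies 19 mm behind it; z points along the fingers, y is the line along which they close (so a half turn about z gives the same grasp; the last joint's range is limited). The gripper opens to 88 mm and grips with 3 to 60 N. Pads are 18 mm wide; open, the fingers measure 123 mm over their backs; the gripper's body (75 mm by 187 mm) begins 45 mm behind the grasp point.
Start: joints at [-1.488, 0.313, 1.498, -0, 1.331, -0.223], TCP at [0.158, -0.501, 0.239] pointing down, gripper open.
Joint ranges: [-2.94, 2.94], [-0.97, 2.17], [0.19, 2.56], [-1.23, 4.37], [0.02, 3.11], [-2.88, 2.88]. Speed limits (rad/s): [2.39, 2.39, 3.01, 3.14, 3.14, 3.14].

### API

Orientations are given as a unit quaternion [x, y, z, w].
In Python, from station import ctrl gives the robot as it stands. The module is installed in compiled form; this text tells all that it offers.
- The arm moves only by the tool step_arm, never from a script. Its argument "rows" is text: rows parted by semicolons, each of 7 numbers parted by spaces: the shift along the tool's x, y, z in units of 40 mm (1.0 is 40 mm), then the turn, a rotation vector about the tool's x, y, z in units of 5 degrees (1.0 is 5 degrees), then the finger opening in mm, from 0 to 88.1. In form: tx ty tz ax ay az grip; .... A call has 1 to 5 rows; each row shifts and turns the commanded pose from where the row before left it, along the tool's axes as they then stand; what a row does not reach is not made up. A row lasts 1/12 s, in which the tool goes at most 41.7 mm and 7.16 degrees, less where a joint would pass 70% of its speed; a pose out of reach is approached as far as the arm can. A call is refused whole if a number of a shift passes 1 or a number of a turn 1, either way. A call with a gripper value outside its range is refused whole. The fingers move at their own pace and stop on an object; the grip force is fixed at half the most. Time passes only in rows, so rows that do not move let the fingers close. It gives the time, the measured TCP pose, the force, the opening and the grip force at its end, in the units of the state.
- ctrl.state(): the state, without advancing time (a new reading comes with each control period).
- ctrl.get_image(name): name is "scene" or "side" or "wrist"; returns a dict with "color" (384x512x3 uint8, blue, green, red), "mtx" (3x3 intrinsics, pixels), "R" (3x3) and "t" (3): a world point X has camera coordinates R X + t. Camera axes: x right, y down, z forward; pixel columns grow to the right and rows downward; lengths in m; the calibration is good to about 2 mm. A picture is of the moment at which its call begins. There is no depth.
- ctrl.finish_job(): hands the job in; it is judged then, once.
Trained networks look in a picture, given as the dict that the camera call returned (one of the last four; its "shot" number tells which), for a name from the list of things; names that differ only in an ending like _2 or _b are one class to them, and where a whole thing is asked for, a point or a joint stands for the part that bears it (a point fixed in the world has none). Each returns a list of dicts, best first, with "confidence" (0 to 1); they miss things now and then, are a little off and sometimes report something else, mostly with a low value. They report only what shows in the picture. A call takes as long as a camera call. They do not tell look-alikes from the thing itself.
- ctrl.find_in(target, picture): "box" ([left, top, right, bottom] in pixels, round what is visible of it).
- ctrl.trace(target, picture): "pixels" (384x512 bool, what is visible of it) and "box" ([left, top, right, bottom] in pixels, round what is visible of it).
The state is a dict: "time_s": time; "qpos": joint angles; "dq": joint speeds; "tau": joint torques, N m; "eef_pos": TCP position; "orientation": TCP orientation; "contact_force": force on the tool from outside, world axes, zero at the start; "ft_torque": the same for the moment, N m; "finger_gap": opening from 0.0 (shut) to 1.0 (fully open); "grasp_force": force on a finger pad.
Only numpy, scipy, OpenCV 4.12 (cv2) and the standard library are available. Lean on these libraries where they do the work, as an engineer would, in place of code of your own. Each camera call takes 0.05 s, during which the arm holds its last target. There are 200 camera calls.

### The job

Two of the black specimen mounts standing on the tray are malformed: one is too thin, one has a side broken off. Slide both along the tray through the gateway, right into the reject bay, without lifting them off the plate or shoving the good ones out of their places. Also lift the new mount out of the open mould and stand it on the batch side of the tray, set down rather than dropped, leaving the loupe, the dish and the screw cap where they are.

Things in the scene. Friction and masses are not known exactly. Their poses are not given: they have to be found in the camera images.
- tray: flat steel tray fixed to the worktop, 228 x 318 mm outside (its x, y); its plate's top is 6 mm above the worktop. Origin at the centre of its underside (worktop level), z up. A rim 4 mm thick, 14 mm above the worktop, runs round it, inner faces at x = +-110, y = +-155 mm. A cross bar at y = -68 mm parts the reject bay (y -155 to -70 mm) from the batch side (y -66 to +155 mm)
- gateway (a point): middle of the opening in the tray's cross bar, on the plate's top. The bar runs along the tray's x at y = -68 mm, is 4 mm thick and reaches 14 mm above the worktop (8 mm above the plate); the opening is 84 mm wide, from x = -42 to +42 mm
- reject_bay (a point): centre of the reject bay's floor (220 x 85 mm, on the plate's top), at y = -112.5 mm in the tray's frame
- batch_side (a point): centre of the batch side's floor (220 x 221 mm), on the plate's top, at y = 44 mm in the tray's frame. The six mounts there start in two rows of three, near x = -52 and +52 mm, y = -24, 34 and 92 mm (each up to 7 mm off), in any order; the strip between the rows, in line with the gateway, is clear
- mould: open specimen mould fixed to the worktop: dark steel block 52 x 52 mm, 30 mm high, on a flange 84 x 84 mm, 8 mm thick, with bolt heads to 13 mm; origin at the centre of its underside, z up. The round cavity in its top is 34 mm in diameter and 10 mm deep.
- mould_mouth (a point): centre of the cavity's mouth, 30 mm above the worktop
- mount_new: the new mount, a sound one like the others (black disc, 30 mm in diameter, 18 mm high, about 40 g); origin at the centre of its underside, z up. It starts in the mould's cavity, its underside 20 mm above the worktop, so that its top 8 mm stand out of the mould.
- mount_short: a malformed mount: black disc, 30 mm in diameter but only 10 mm high; otherwise like the others; origin at the centre of its underside, z up. Starts anywhere in the batch.
- mount_broken: a malformed mount: black, 30 mm in diameter and 18 mm high, but one side is sheared off in an upright flat 5 mm from the axis (20 mm left across there); origin on the disc's axis at its underside, z up, the flat faces its own +x. Starts anywhere in the batch.
- loupe: black loupe, 37 mm in diameter, 40 mm high, standing loose about 100 mm to the right of the mould; origin at the centre of its underside
- petri_dish: clear dish, 63 mm in diameter, 15 mm high, loose on the robot's side of the mould; origin at the centre of its underside
- screw_cap: blue screw cap, 42 mm in diameter, 19 mm high, loose to the right of the mould; origin at the centre of its underside
- mount_a: a sound specimen mount: plain black round disc, 30 mm in diameter, 18 mm high, with a small bright metal piece set in its top; origin at the centre of its underside, z up. It starts standing on the batch side of the tray.
- mount_b: a sound specimen mount: plain black round disc, 30 mm in diameter, 18 mm high, with a small bright metal piece set in its top; origin at the centre of its underside, z up. It starts standing on the batch side of the tray.
- mount_c: a sound specimen mount: plain black round disc, 30 mm in diameter, 18 mm high, with a small bright metal piece set in its top; origin at the centre of its underside, z up. It starts standing on the batch side of the tray.
- mount_d: a sound specimen mount: plain black round disc, 30 mm in diameter, 18 mm high, with a small bright metal piece set in its top; origin at the centre of its underside, z up. It starts standing on the batch side of the tray.
Not all that is in view belongs to the job. Leave any orange, pink or yellow look-alike of the mount_short alone.

How it is judged:
By the outcome, as a careful person would: the job done as asked, in the order asked, and still so for the second after the job is handed in, with the robot touching nothing.
It also fails if it takes over 72 s, if anything falls off the work surface, if the arm or the gripper's body presses on something with over 40 N, if the wrist force passes 120 N, or if a joint passes its speed limit or range.

## Working session

There is one attempt and no reset: what is moved stays moved. The work goes in short steps, Python scripts to look and compute and a tool call to move; the robot and the scene stay as the last step left them, time stands still between calls to the robot, and variables do not carry over. Pictures are saved under pics/ and viewed, at most 10 in all, crops included, and the job is handed in when it is done.

Besides the shell and the picture viewer there is one more tool, called after "Request:" as a command line: name --argument value ..., lists and objects as JSON in quotes. step_arm: Moves the arm, as the interface text tells. Its arguments: {"type":"object","properties":{"rows":{"type":"string"}},"required":["rows"]}

```bash
mkdir -p pics
cat > h.py <<'E'
import numpy as np, cv2
from station import ctrl
def ray(p,u,v):
    d=p["R"].T@np.linalg.inv(p["mtx"])@np.array([u,v,1.]); c=-p["R"].T@p["t"]; return c,d
def atz(p,u,v,z):
    c,d=ray(p,u,v); return c+d*(z-c[2])/d[2]
def proj(p,X):
    q=p["mtx"]@(p["R"]@np.asarray(X,float)+p["t"]); return q[:2]/q[2]
E
python3 - <<'E'
from h import *
s=ctrl.state(); print(s)
for n in("scene","side","wrist"):
    p=ctrl.get_image(n); cv2.imwrite(f"pics/{n}0.png",p["color"]); print(n,"cam",(-p["R"].T@p["t"]).round(3),p["R"][2].round(2))
    for t in("tray","mould","mount_new","mount_short","mount_broken","mount_a","loupe","petri_dish","screw_cap"):
        print(t,[(np.round(d["box"]).astype(int).tolist(),round(d["confidence"],2)) for d in ctrl.find_in(t,p)])
E
```

```text
{'time_s': 0.0, 'qpos': array([-1.48841424e+00,  3.13425936e-01,  1.49843156e+00,  1.77629035e-05,
        1.33097792e+00, -2.23379644e-01]), 'dq': array([ 0.00037551, -0.00126849, -0.001688  , -0.00032507, -0.00028528,
       -0.00048944]), 'tau': array([ 1.53608569e-03, -4.02206039e+01, -2.52269930e+01,  6.95481431e-02,
        3.52061272e-02, -1.02489025e-04]), 'eef_pos': array([ 0.15801783, -0.50040313,  0.23817546]), 'orientation': array([ 9.88336595e-01,  1.52283906e-01,  5.23747220e-05, -6.19227943e-04]), 'contact_force': array([-0.8508485 ,  0.25245169,  0.16968175]), 'ft_torque': array([ 0.03013474,  0.01992545, -0.02890114]), 'grasp_force': 0.0, 'finger_gap': 0.9987802454544222}
scene cam [0.257 0.34  0.716] [ 0.32 -0.64 -0.7 ]
tray [([159, 207, 290, 351], 0.7)]
mould [([280, 166, 318, 196], 0.72)]
mount_new []
mount_short [([254, 250, 268, 263], 0.5), ([320, 204, 329, 215], 0.41), ([333, 142, 342, 150], 0.39)]
mount_broken [([194, 271, 212, 287], 0.73), ([293, 142, 305, 159], 0.36)]
mount_a [([206, 247, 221, 266], 0.76), ([193, 292, 209, 310], 0.71), ([276, 166, 318, 195], 0.66), ([246, 274, 262, 288], 0.64), ([245, 305, 262, 321], 0.5), ([158, 207, 294, 353], 0.48)]
loupe [([293, 144, 306, 160], 0.47), ([252, 251, 269, 267], 0.42)]
petri_dish [([322, 171, 345, 190], 0.69)]
screw_cap [([162, 209, 291, 348], 0.67)]
side cam [0.144 0.524 0.377] [ 0.48 -0.81 -0.34]
tray [([172, 210, 319, 298], 0.77)]
mould [([306, 193, 340, 212], 0.62)]
mount_new []
mount_short [([217, 194, 226, 199], 0.57)]
mount_broken [([209, 249, 228, 266], 0.42)]
mount_a [([262, 262, 277, 275], 0.63), ([267, 244, 284, 257], 0.63), ([229, 223, 240, 239], 0.46), ([208, 248, 228, 269], 0.45)]
loupe [([320, 178, 328, 191], 0.42)]
petri_dish []
screw_cap []
wrist cam [ 0.236 -0.477  0.384] [-0.3  -0.09 -0.95]
tray []
mould []
mount_new []
mount_short []
mount_broken []
mount_a []
loupe []
petri_dish []
screw_cap []
```

Run:
```python
from h import *
a=cv2.imread("pics/scene0.png")[120:370,140:400]; cv2.imwrite("pics/c1.png",cv2.resize(a,None,fx=2.4,fy=2.4,interpolation=2))
a=cv2.imread("pics/side0.png")[150:310,160:400]; cv2.imwrite("pics/c2.png",cv2.resize(a,None,fx=3.3,fy=3.3,interpolation=2))
```

```text
(no output)
```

View pics/c1.png

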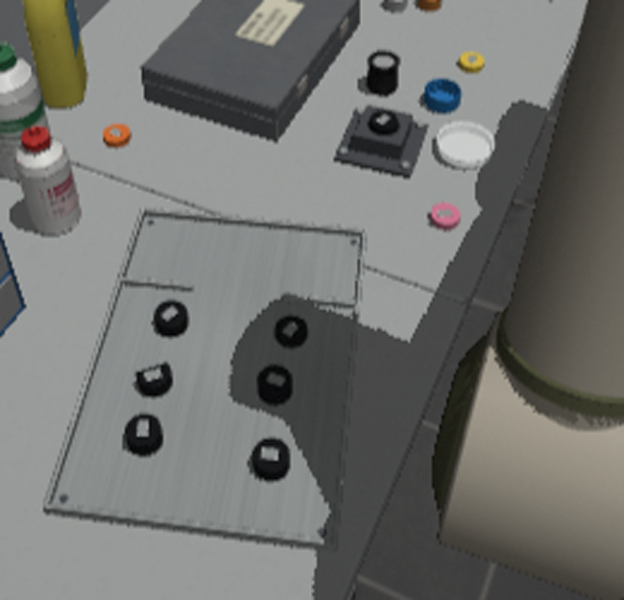

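View pics/c2.png

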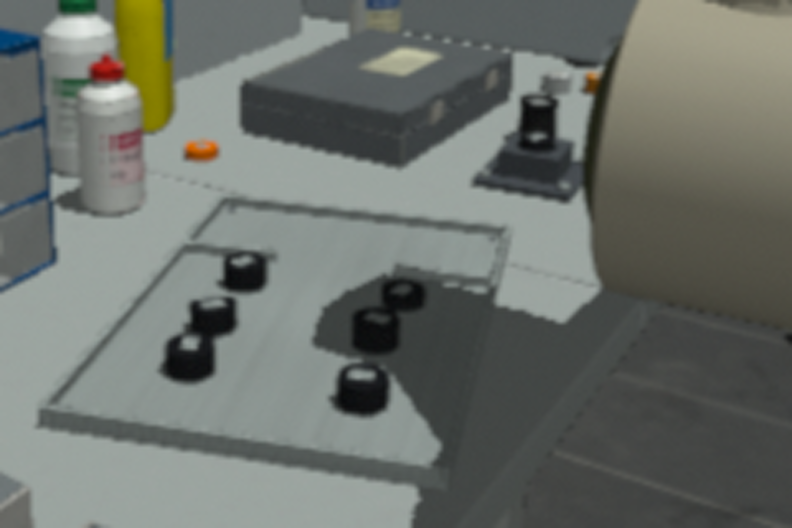

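The scene shows the bay at the top of the tray. The short mount is at crop (291,331), in the near row next to the bar. The broken mount is at crop (153,378), in the middle of the far row. The mould with the new mount is at (383,135), the loupe at (383,72), the cap at (442,95) and the dish at (465,145). The side view confirms the short mount at (403,295).

```bash
cat >> h.py <<'E'
def cyl(x,y,z0,h,r):
    a=np.linspace(0,2*np.pi,48); return np.array([[x+r*np.cos(t),y+r*np.sin(t),z] for z in(z0,z0+h) for t in a])
def bb(p,P):
    q=np.array([proj(p,X) for X in P]); return np.r_[q.min(0),q.max(0)]
from scipy.optimize import least_squares
def fitcyl(obs,z0,h,r,x0=(0.4,-0.1),fz=False):
    # obs: list of (pic, box); fits x,y (and z0)
    f=lambda v: np.concatenate([bb(p,cyl(v[0],v[1],v[2] if fz else z0,h,r))-(np.array(b)+[0,0,1,1]) for p,b in obs])
    s=least_squares(f,list(x0)+([z0] if fz else [])); return s.x,np.sqrt(np.mean(s.fun**2))
def fittray(p,names_px):
    f=lambda v: np.concatenate([proj(p,[v[0]+np.cos(v[2])*X-np.sin(v[2])*Y,v[1]+np.sin(v[2])*X+np.cos(v[2])*Y,Z])-px for (X,Y,Z),px in names_px])
    s=least_squares(f,[.45,0,0]); return s.x,s.fun
def totray(T,x,y):
    c,s=np.cos(T[2]),np.sin(T[2]); d=np.array([x-T[0],y-T[1]]); return np.array([c*d[0]+s*d[1],-s*d[0]+c*d[1]])
def fromtray(T,x,y):
    c,s=np.cos(T[2]),np.sin(T[2]); return np.array([T[0]+c*x-s*y,T[1]+s*x+c*y])
E
python3 - <<'E'
from h import *
p=ctrl.get_image("scene"); q=ctrl.get_image("side")
cs=lambda u,v:np.array([140+u/2.4,120+v/2.4]); cd=lambda u,v:np.array([160+u/3.3,150+v/3.3])
C=[(.114,-.159,.014),(-.114,-.159,.014),(.114,.159,.014),(-.114,.159,.014)]
T,e=fittray(p,list(zip(C,[cs(146,211),cs(363,232),cs(44,509),cs(328,545)]))); print(T.round(4),e.round(1))
T2,e=fittray(q,list(zip(C[:3],[cd(226,199),cd(508,228),cd(40,412)]))); print(T2.round(4),e.round(1))
for n,bs,bd,h in[("near bar far",[206,247,221,266],[229,223,240,239],.018),("short",[254,250,268,263],None,.010),("broken",[194,271,212,287],None,.018),("a",[193,292,209,310],[209,249,228,266],.018),("b",[246,274,262,288],[267,244,284,257],.018),("c",[245,305,262,321],[262,262,277,275],.018)]:
    for P,b in((p,bs),(q,bd)):
        if b:
            v,r=fitcyl([(P,b)],.006,h,.015); print(n,v.round(3),round(r,2),(1e3*totray(T,*v)).round(0))
v,r=fitcyl([(p,[280,166,318,196])],0,.008,.05);print("mould rough",v,r)
for n in("mount_new","mount_a"):
  for P in(p,q): print(n,[(d["box"],d["confidence"]) for d in ctrl.trace(n,P)][:7])
print("top of new", atz(p,*cs(383,122),.038))
for n,u,v,z in(("loupe base",383,92,0),("dish",465,150,.0),("cap",442,105,0),("bottle",55,232,0),("case corner",277,138,0)): print(n,atz(p,*cs(u,v),z).round(3))
E
```

```text
[ 0.5156 -0.0677  0.3017] [-2.  -1.3  1.5 -0.5 -1.8 -0.9  2.1  1.2]
[ 0.5101 -0.0655  0.3196] [-1.3 -0.9  1.5 -0.3 -0.2  0.1]
near bar far [ 0.564 -0.072] 1.35 [ 44. -18.]
near bar far [ 0.575 -0.084] 1.47 [ 52. -33.]
short [ 0.472 -0.118] 0.39 [-56. -35.]
broken [ 0.555 -0.014] 1.23 [54. 39.]
a [0.533 0.03 ] 0.29 [45. 88.]
a [0.533 0.029] 1.68 [46. 88.]
b [ 0.458 -0.055] 1.21 [-51.  29.]
b [ 0.454 -0.056] 1.11 [-55.  30.]
c [0.429 0.009] 1.09 [-60.  99.]
c [0.43 0.01] 1.11 [-59.  99.]
mould rough [ 0.4865357  -0.38285385] 0.9015664080583458
mount_new [([158.7, 206.7, 293.4, 347.7], 0.55)]
mount_new [([318.9, 190.0, 326.3, 197.4], 0.49), ([172.7, 211.8, 314.4, 299.6], 0.21)]
mount_a [([204.2, 248.0, 219.1, 262.1], 0.62), ([243.6, 304.0, 261.4, 321.9], 0.54), ([246.9, 273.2, 260.9, 286.5], 0.54)]
mount_a [([208.8, 249.1, 229.4, 268.6], 0.6), ([269.3, 240.4, 284.2, 258.0], 0.55)]
top of new [ 0.4889915  -0.38441274  0.038     ]
loupe base [ 0.521 -0.474  0.   ]
dish [ 0.404 -0.42   0.   ]
cap [ 0.451 -0.481  0.   ]
bottle [ 0.742 -0.131  0.   ]
case corner [ 0.599 -0.351  0.   ]
```

```bash
cat >> h.py <<'E'
def yaw(s=None):
    from scipy.spatial.transform import Rotation as R
    x=R.from_quat((s or ctrl.state())["orientation"]).as_matrix(); return np.degrees(np.arctan2(x[1,0],x[0,0])), x[:,2].round(4)
def plan(d,n,turn=0,grip=88,y0=None):
    """print n rows moving by world d (m), turning yaw by turn deg"""
    y=yaw()[0] if y0 is None else y0; out=[]
    for i in range(n):
        a=np.radians(y+turn/n*i); c,s=np.cos(a),np.sin(a); v=np.array(d)/n/.04
        out.append(f"{c*v[0]+s*v[1]:.2f} {s*v[0]-c*v[1]:.2f} {-v[2]:.2f} 0 0 {-turn/n/5:.2f} {grip}")
    for k in range(0,n,5): print("; ".join(out[k:k+5]))
E
python3 - <<'E'
from h import *
print(yaw(),ctrl.get_image("wrist")["mtx"])
plan([.346,.462,.02],18,90)
E
```

```text
(np.float64(17.52216746959481), array([-0.e+00,  1.e-04, -1.e+00])) [[313.50600529   0.         261.45736178]
 [  0.         313.50600529 190.74831455]
 [  0.           0.           1.        ]]
0.65 -0.47 -0.03 0 0 -1.00 88; 0.69 -0.41 -0.03 0 0 -1.00 88; 0.72 -0.35 -0.03 0 0 -1.00 88; 0.75 -0.28 -0.03 0 0 -1.00 88; 0.77 -0.22 -0.03 0 0 -1.00 88
0.79 -0.15 -0.03 0 0 -1.00 88; 0.80 -0.08 -0.03 0 0 -1.00 88; 0.80 -0.01 -0.03 0 0 -1.00 88; 0.80 0.06 -0.03 0 0 -1.00 88; 0.79 0.13 -0.03 0 0 -1.00 88
0.78 0.20 -0.03 0 0 -1.00 88; 0.76 0.27 -0.03 0 0 -1.00 88; 0.73 0.33 -0.03 0 0 -1.00 88; 0.70 0.39 -0.03 0 0 -1.00 88; 0.66 0.45 -0.03 0 0 -1.00 88
0.62 0.51 -0.03 0 0 -1.00 88; 0.57 0.56 -0.03 0 0 -1.00 88; 0.52 0.61 -0.03 0 0 -1.00 88
```

Request:
step_arm --rows "0.65 -0.47 -0.03 0 0 -1 88; 0.7 -0.4 -0.03 0 0 -1 88; 0.72 -0.35 -0.03 0 0 -1 88; 0.75 -0.28 -0.03 0 0 -1 88; 0.77 -0.22 -0.03 0 0 -1 88"

```text
time_s: 2.27
eef_pos: [0.2549, -0.3711, 0.2448]
orientation: [0.931, 0.364, 0.0, 0.0]
contact_force: [0.3, 0.5, -0.1]
finger_gap: 0.998
grasp_force: 0.0
```

Request:
step_arm --rows "0.79 -0.15 -0.03 0 0 -1 88; 0.8 -0.08 -0.03 0 0 -1 88; 0.8 0 -0.03 0 0 -1 88; 0.8 0.06 -0.03 0 0 -1 88; 0.79 0.13 -0.03 0 0 -1 88"

```text
time_s: 2.68
eef_pos: [0.3514, -0.2427, 0.251]
orientation: [0.83, 0.557, 0.0, 0.0]
contact_force: [-0.4, -0.3, -0.0]
finger_gap: 0.999
grasp_force: 0.0
```

Request:
step_arm --rows "0.78 0.2 -0.03 0 0 -1 88; 0.76 0.27 -0.03 0 0 -1 88; 0.73 0.33 -0.03 0 0 -1 88; 0.7 0.4 -0.03 0 0 -1 88; 0.66 0.45 -0.03 0 0 -1 88"

```text
time_s: 3.1
eef_pos: [0.448, -0.1141, 0.2569]
orientation: [0.69, 0.724, 0.0, 0.0]
contact_force: [0.4, -1.0, 0.3]
finger_gap: 1.0
grasp_force: 0.0
```

Request:
step_arm --rows "0.62 0.5 -0.03 0 0 -1 88; 0.57 0.56 -0.03 0 0 -1 88; 0.52 0.6 -0.03 0 0 -1 88; 0 0 0 0 0 0 88; 0 0 0 0 0 0 88"

```text
time_s: 3.52
eef_pos: [0.5046, -0.038, 0.2601]
orientation: [0.59, 0.807, -0.0, -0.0]
contact_force: [-0.7, -0.2, 0.6]
finger_gap: 1.0
grasp_force: 0.0
```

Run:
```python
from h import *
s=ctrl.state(); print(s["time_s"],s["eef_pos"],yaw(s))
p=ctrl.get_image("wrist"); cv2.imwrite("pics/w1.png",cv2.resize(p["color"],None,fx=1.5,fy=1.5,interpolation=2))
np.savez("w1.npz",**{k:p[k] for k in("mtx","R","t","color")})
for t in("mount_short","mount_broken","mount_a","mould","tray","loupe"):
    print(t,[(np.round(d["box"],1).tolist(),round(d["confidence"],2)) for d in ctrl.trace(t,p)])
```

```text
3.5167 [ 0.50456472 -0.03803648  0.26006922] (np.float64(107.62468711133776), array([-4.e-04, -0.e+00, -1.e+00]))
mount_short [([210.5, 191.2, 230.9, 213.2], 0.85), ([118.0, 337.5, 153.4, 374.5], 0.67), ([360.1, 339.2, 378.0, 346.3], 0.57)]
mount_broken [([291.4, 144.3, 318.1, 160.6], 0.72), ([145.1, 379.0, 162.4, 381.9], 0.56)]
mount_a [([289.9, 188.7, 318.3, 213.1], 0.82), ([215.0, 142.8, 236.2, 174.0], 0.76), ([204.0, 93.0, 228.3, 115.1], 0.66), ([289.2, 96.0, 315.1, 121.3], 0.63)]
mould [([161.5, 337.4, 218.9, 379.7], 0.66)]
tray [([161.4, 44.5, 360.9, 284.6], 0.68)]
loupe [([164.0, 45.4, 361.8, 289.3], 0.49)]
```

View pics/w1.png

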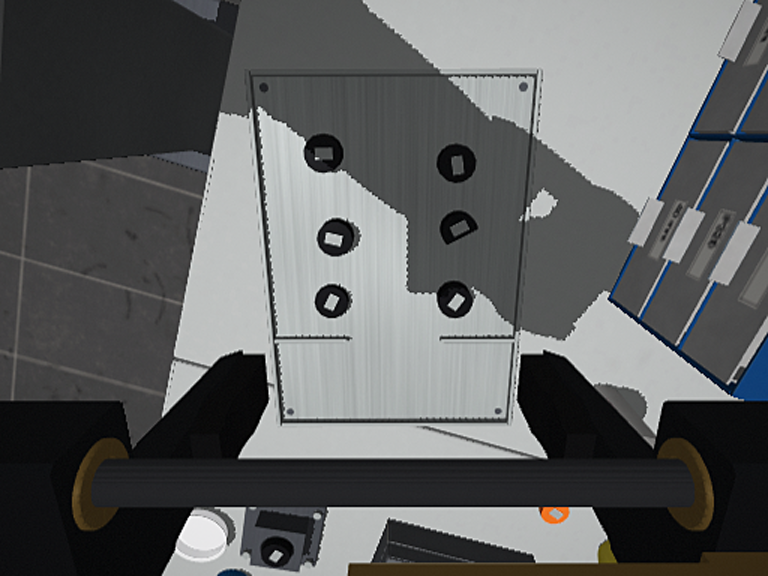

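The wrist view shows the whole tray. The short mount is at (332,301), and the broken one at (458,228) with its flat facing lower right. The new mount is at (276,551).

```bash
cat >> h.py <<'E'
from scipy.optimize import minimize
def prism(x,y,th,z0,h,flat):
    a=np.linspace(-np.pi,np.pi,72); P=np.c_[.015*np.cos(a),.015*np.sin(a)]
    if flat: P=np.r_[P[P[:,0]<=.005],[[.005,.01414],[.005,-.01414]]]
    c,s=np.cos(th),np.sin(th); P=P@np.array([[c,s],[-s,c]])+[x,y]
    return np.r_[np.c_[P,0*P[:,:1]+z0],np.c_[P,0*P[:,:1]+z0+h]]
def iou(p,m,P,k=6):
    q=np.array([proj(p,X) for X in P]); H=cv2.convexHull((((q+.5)*k)).astype(np.int32)); r=np.zeros(m.shape,np.uint8)
    cv2.fillConvexPoly(r,H,1); return (r&m).sum()/(r|m).sum()
def fitsil(p,box,z0,h,flat=False,thr=48,k=6):
    l,t,r,b=[int(v) for v in box]; l-=4;t-=4;r+=5;b+=5
    g=cv2.cvtColor(p["color"],6)[t:b,l:r]; g=cv2.resize(g,None,fx=k,fy=k,interpolation=cv2.INTER_LINEAR)
    m=(g<thr).astype(np.uint8); n,L,S,_=cv2.connectedComponentsWithStats(m); i=1+S[1:,4].argmax()
    cs,_=cv2.findContours((L==i).astype(np.uint8),0,2); m=cv2.drawContours(np.zeros_like(m),cs,-1,1,-1)
    pp=dict(p); M=p["mtx"].copy(); M[0,2]-=l; M[1,2]-=t; pp["mtx"]=M
    c=atz(p,(box[0]+box[2])/2,(box[1]+box[3])/2,z0+h/2)[:2]; best=None
    for th in (np.arange(0,6.28,.7) if flat else [0]):
        f=lambda v:-iou(pp,m,prism(v[0],v[1],v[2] if flat else 0,z0,h,flat),k)
        x0=np.r_[c,th] if flat else c; sx=np.vstack([x0]+[x0+d for d in np.diag([.004,.004,.4][:len(x0)])])
        o=minimize(f,x0,method="Nelder-Mead",options=dict(initial_simplex=sx,maxiter=120))
        if best is None or o.fun<best.fun: best=o
    return best.x,-best.fun
E
python3 - <<'E'
from h import *
p=dict(np.load("w1.npz")); w=lambda u,v:np.array([(u+.5)/1.5-.5,(v+.5)/1.5-.5])
C=[(.114,-.159,.014),(-.114,-.159,.014),(.114,.159,.014),(-.114,.159,.014),(-.042,-.068,.014),(.042,-.068,.014)]
T,e=fittray(p,list(zip(C,[w(513,425),w(281,424),w(542,70),w(248,70),w(350,338),w(441,338)]))); print(T,e.round(1)); np.save("T.npy",T)
for n,b,h,fl in(("short",[210.5,191.2,230.9,213.2],.01,0),("short as 18",[210.5,191.2,230.9,213.2],.018,0),("broken",[291.4,144.3,318.1,160.6],.018,1),("r1",[289.9,188.7,318.3,213.1],.018,0),("l2",[215,142.8,236.2,174],.018,0),("l3",[204,93,228.3,115.1],.018,0),("r3",[289.2,96,315.1,121.3],.018,0),):
    v,s=fitsil(p,b,.006,h,bool(fl)); print(n,v.round(4),round(s,3),"tray mm",(1e3*totray(T,*v[:2])).round(1), np.degrees(v[2]-T[2]).round(0) if fl else "")
b=[118,337,153,374]
v,s=fitsil(p,[171,355,197,376],.020,.018,thr=30); print("new",v,s,"ctr pix",atz(p,*w(276,548),.038))
E
```

```text
[ 0.51641524 -0.06779066  0.31301088] [ 0.4  0.7 -1.6  1.8  2.4 -2.2 -1.9 -1.3 -0.2  1.9  0.7  1.7]
short [ 0.4719 -0.1139] 0.872 tray mm [-56.6 -30.2] 
short as 18 [ 0.4715 -0.1134] 0.767 tray mm [-56.8 -29.6] 
broken [ 0.5558 -0.0188  5.506 ] 0.972 tray mm [52.5 34.5] 298.0
r1 [ 0.5735 -0.0776] 0.898 tray mm [ 51.3 -26.9] 
l2 [ 0.4601 -0.0567] 0.884 tray mm [-50.1  27.9] 
l3 [0.4325 0.0075] 0.922 tray mm [-56.6  97.4] 
r3 [0.535  0.0312] 0.95 tray mm [48.1 88.5] 
new [ 0.49029342 -0.3864555 ] 0.7436493963782697 ctr pix [ 0.48884215 -0.37589694  0.038     ]
```

Run:
```python
from h import *
plan([-.0327,-.0759,-.2],6,0,50)
```

```text
-0.26 -0.22 0.83 0 0 0.00 50; -0.26 -0.22 0.83 0 0 0.00 50; -0.26 -0.22 0.83 0 0 0.00 50; -0.26 -0.22 0.83 0 0 0.00 50; -0.26 -0.22 0.83 0 0 0.00 50
-0.26 -0.22 0.83 0 0 0.00 50
```

Request:
step_arm --rows "-0.26 -0.22 0.8 0 0 0 50; -0.26 -0.22 0.8 0 0 0 50; -0.26 -0.22 0.8 0 0 0 50; -0.26 -0.22 0.8 0 0 0 50; -0.26 -0.22 0.8 0 0 0 50"

```text
time_s: 4.28
eef_pos: [0.4774, -0.1026, 0.0992]
orientation: [0.591, 0.806, 0.0, 0.0]
contact_force: [0.5, -1.1, -0.4]
finger_gap: 0.641
grasp_force: 0.0
```

Request:
step_arm --rows "-0.26 -0.22 0.8 0 0 0 50; 0 0 0 0 0 0 50; 0 0 0 0 0 0 50"

```text
time_s: 4.53
eef_pos: [0.4723, -0.1146, 0.0683]
orientation: [0.592, 0.806, -0.0, -0.001]
contact_force: [-0.3, -0.3, 1.2]
finger_gap: 0.564
grasp_force: 0.0
```

Run:
```python
from h import *
s=ctrl.state(); print(s["time_s"],s["eef_pos"],yaw(s),s["finger_gap"]*88.1)
p=ctrl.get_image("wrist"); cv2.imwrite("pics/w2.png",cv2.resize(p["color"],None,fx=1.5,fy=1.5,interpolation=2))
for d in ctrl.trace("mount_short",p):
    print(d["box"],d["confidence"])
    try: print(fitsil(p,d["box"],.006,.01))
    except Exception as e: print(e)
```

```text
4.5333 [ 0.47231395 -0.11457425  0.06828923] (np.float64(107.4119145664063), array([-0.0019,  0.0011, -1.    ])) 49.701979825563065
[240.3, 190.4, 281.9, 232.9] 0.94
(array([ 0.47176798, -0.11489381]), np.float64(0.9193340105718074))
```

View pics/w2.png

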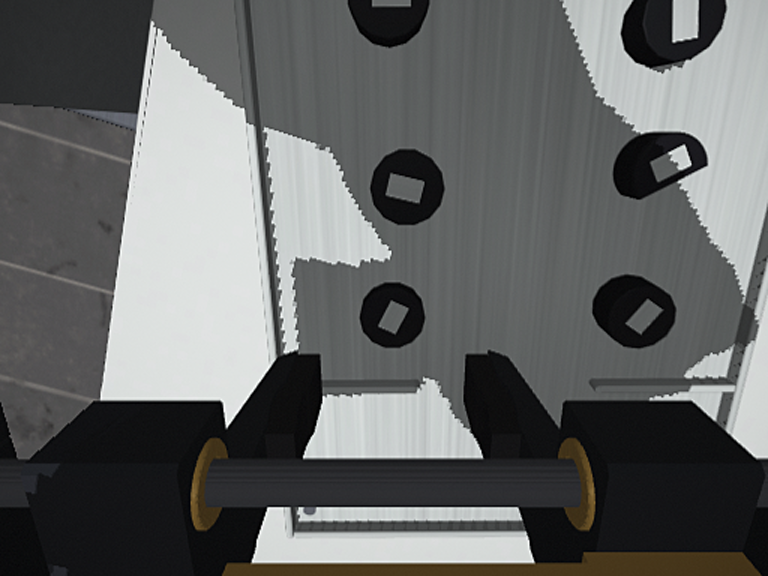

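Short mount is centred between the fingers at (392,316), and its height and diameter are consistent. I'll go down and grip.

Request:
step_arm --rows "0 0 0.5 0 0 0 50; 0 0 0.5 0 0 0 50; 0 0 0.3 0 0 0 50; 0 0 0.18 0 0 0 50; 0 0 0 0 0 0 46"

```text
time_s: 5.05
eef_pos: [0.4732, -0.114, 0.0095]
orientation: [0.591, 0.807, 0.0, 0.0]
contact_force: [-0.2, -0.3, 0.8]
finger_gap: 0.53
grasp_force: 0.0
```

Request:
step_arm --rows "0 0 0 0 0 0 25; 0 0 0 0 0 0 25; 0 0 0 0 0 0 25; 0 0 0 0 0 0 25; 0 0 0 0 0 0 25"

```text
time_s: 5.47
eef_pos: [0.4734, -0.1145, 0.0102]
orientation: [0.591, 0.807, 0.0, 0.001]
contact_force: [0.2, 0.7, 6.9]
finger_gap: 0.311
grasp_force: 30.0
```

Run:
```python
from h import *
s=ctrl.state(); print(s["eef_pos"],s["contact_force"],s["ft_torque"],yaw(s))
p=ctrl.get_image("wrist")["color"][170:340,140:370]; q=ctrl.get_image("side")["color"][200:270,240:330]
a=cv2.resize(p,(520,384),interpolation=2); b=cv2.resize(q,(270,210),interpolation=2)
o=np.zeros((384,790,3),np.uint8); o[:,:520]=a; o[:210,520:]=b; cv2.imwrite("pics/w3.png",o)
```

```text
[ 0.47342503 -0.11451151  0.01015504] [0.22857196 0.72427003 6.88868162] [ 0.25464717 -0.02984649 -0.02863438] (np.float64(107.52217685654733), array([ 1.8e-03, -8.0e-04, -1.0e+00]))
```

View pics/w3.png

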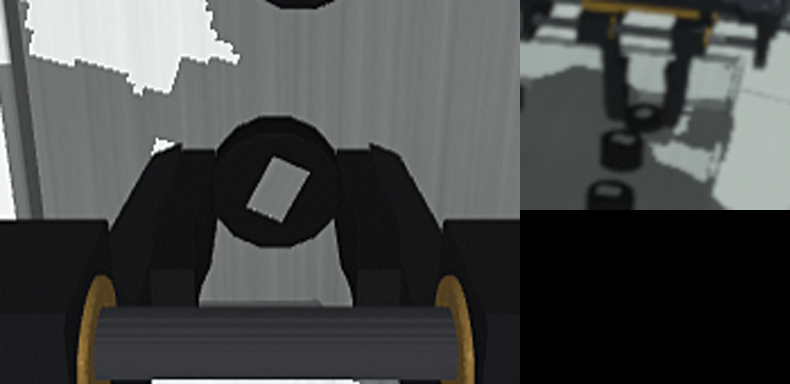

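The short mount is gripped squarely and still standing on the plate, so I'll slide it along.

Request:
step_arm --rows "0 0.15 0 0 0 0 25; 0 0.25 0 0 0 0 25; 0 0.3 0 0 0 0 25; 0 0.3 0 0 0 0 25; 0 0.2 0 0 0 0 25"

```text
time_s: 5.98
eef_pos: [0.5193, -0.1, 0.0101]
orientation: [0.591, 0.807, -0.0, 0.0]
contact_force: [-5.8, -2.2, 10.0]
finger_gap: 0.31
grasp_force: 30.0
```

Request:
step_arm --rows "-0.2 0.08 0 0 0 0 25; -0.25 0.08 0 0 0 0 25; -0.25 0.02 0 0 0 0 25; -0.3 0 0 0 0 0 25; -0.3 0 0 0 0 0 25"

```text
time_s: 6.4
eef_pos: [0.5415, -0.1472, 0.0101]
orientation: [0.591, 0.807, 0.0, 0.0]
contact_force: [-1.7, 4.5, 6.8]
finger_gap: 0.314
grasp_force: 30.0
```

Request:
step_arm --rows "-0.25 0 0 0 0 0 25; -0.25 -0.1 0 0 0 0 25; -0.25 -0.3 0 0 0 0 25; 0 -0.3 0 0 0 0 25; 0 -0.3 0 0 0 0 25"

```text
time_s: 6.82
eef_pos: [0.5127, -0.1889, 0.0102]
orientation: [0.591, 0.806, 0.0, 0.002]
contact_force: [3.2, -0.0, 3.7]
finger_gap: 0.309
grasp_force: 30.0
```

Request:
step_arm --rows "0 0 0 0 0 0 44; 0 0 0 0 0 0 44; 0 0 0 0 0 0 44; 0 0 0 0 0 0 44; 0 0 -0.3 0 0 0 44"

```text
time_s: 7.23
eef_pos: [0.5111, -0.1871, 0.0197]
orientation: [0.591, 0.807, -0.0, -0.002]
contact_force: [0.5, -0.1, 0.9]
finger_gap: 0.5
grasp_force: 0.0
```

Request:
step_arm --rows "0 0 -0.8 0 0 0 44; 0 0 -0.8 0 0 0 44; 0 0 0 0 0 0 44; 0 0 0 0 0 0 44"

```text
time_s: 7.57
eef_pos: [0.5128, -0.1882, 0.0872]
orientation: [0.591, 0.807, 0.0, 0.002]
contact_force: [-0.5, -0.0, -0.3]
finger_gap: 0.497
grasp_force: 0.0
```

Run:
```python
from h import *
T=np.load("T.npy");s=ctrl.state(); print(s["time_s"],s["eef_pos"],yaw(s),totray(T,*s["eef_pos"][:2]))
p=ctrl.get_image("wrist"); q=ctrl.get_image("scene"); cv2.imwrite("pics/w4.png",cv2.resize(p["color"],(640,480)))
for P in(p,q):
  for n in("mount_short","mount_broken","mount_a"):
    for d in ctrl.trace(n,P):
        c=d["box"]; print(n,np.round(c),round(d["confidence"],2),(1e3*totray(T,*atz(P,(c[0]+c[2])/2,(c[1]+c[3])/2,.012)[:2])).round())
```

```text
7.5667 [ 0.51282743 -0.18818557  0.08720481] (np.float64(107.5487934599991), array([ 0.0032, -0.0021, -1.    ])) [-0.04048604 -0.11344024]
mount_short [242. 182. 277. 222.] 0.9 [ -42. -114.]
mount_short [482. 343. 498. 370.] 0.88 [ 164. -263.]
mount_a [373.  54. 433. 101.] 0.93 [ 53. -27.]
mount_a [233.   2. 264.  12.] 0.61 [-48.  14.]
mount_short [252. 220. 267. 233.] 0.57 [ -42. -117.]
mount_short [184. 170. 196. 181.] 0.52 [ 161. -268.]
mount_broken [198. 272. 213. 286.] 0.46 [50. 36.]
mount_a [243. 303. 261. 321.] 0.75 [-55.  96.]
mount_a [195. 295. 210. 311.] 0.74 [44. 89.]
mount_a [204. 248. 221. 263.] 0.57 [ 49. -25.]
mount_a [246. 272. 265. 290.] 0.52 [-53.  28.]
```

View pics/w4.png

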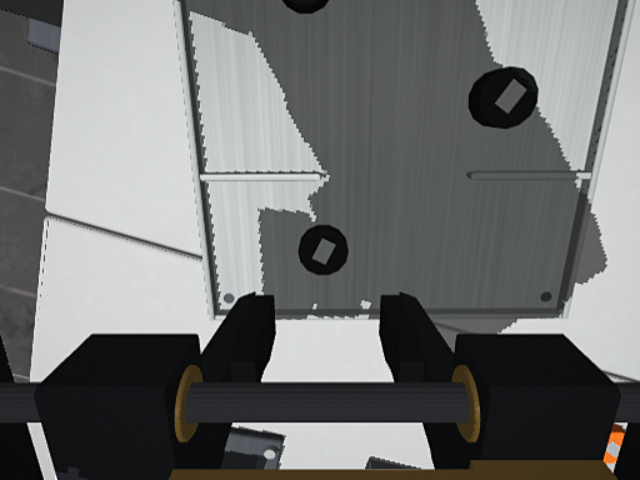

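Short mount is in the reject bay, at about (-41,-114) in the tray frame. Next is the broken one, gripped parallel to its flat, so I turn the tool +28°.

Run:
```python
from h import *
plan([.043,.1694,-.021],7,28.4,50)
```

```text
0.53 0.33 0.07 0 0 -0.81 50; 0.51 0.37 0.07 0 0 -0.81 50; 0.48 0.40 0.07 0 0 -0.81 50; 0.45 0.43 0.07 0 0 -0.81 50; 0.42 0.46 0.07 0 0 -0.81 50
0.38 0.49 0.07 0 0 -0.81 50; 0.35 0.52 0.07 0 0 -0.81 50
```

Request:
step_arm --rows "0.53 0.33 0.07 0 0 -0.8 50; 0.5 0.37 0.07 0 0 -0.8 50; 0.48 0.4 0.07 0 0 -0.8 50; 0.45 0.43 0.07 0 0 -0.8 50; 0.42 0.46 0.07 0 0 -0.8 50"

```text
time_s: 8.38
eef_pos: [0.5429, -0.066, 0.0707]
orientation: [0.441, 0.898, -0.0, -0.0]
contact_force: [0.5, -0.2, -0.2]
finger_gap: 0.568
grasp_force: 0.0
```

Request:
step_arm --rows "0.38 0.5 0.07 0 0 -0.8 50; 0.35 0.52 0.07 0 0 -0.8 50; 0 0 0 0 0 0 50; 0 0 0 0 0 0 50"

```text
time_s: 8.72
eef_pos: [0.5557, -0.0179, 0.0651]
orientation: [0.378, 0.926, -0.0, -0.0]
contact_force: [-0.6, -0.9, -0.6]
finger_gap: 0.568
grasp_force: 0.0
```

Run:
```python
from h import *
T=np.load("T.npy");s=ctrl.state(); print(s["time_s"],s["eef_pos"],yaw(s),totray(T,*s["eef_pos"][:2]),s["finger_gap"]*88.1)
p=ctrl.get_image("wrist"); cv2.imwrite("pics/w5.png",cv2.resize(p["color"],(640,480)))
for n in("mount_broken","mount_short"):
  for d in ctrl.trace(n,p):
    c=d["box"]; print(n,np.round(c),round(d["confidence"],2))
    try: v,i=fitsil(p,c,.006,.018,True); print(v,i,"closing yaw wanted",(np.degrees(v[2])+180)%180)
    except Exception as e: print(e)
```

```text
8.7167 [ 0.55568363 -0.01788819  0.06512101] (np.float64(135.59274534790558), array([-8.e-04,  1.e-04, -1.e+00])) [0.05272656 0.03538605] 50.05319514998211
mount_broken [236. 190. 284. 228.] 0.62
[ 0.55590385 -0.01879314 -0.77754522] 0.9379432624113475 closing yaw wanted 135.44994048375034
mount_broken [  0.   0. 443. 380.] 0.29
OpenCV(4.12.0) /io/opencv/modules/imgproc/src/resize.cpp:4208: error: (-215:Assertion failed) !ssize.empty() in function 'resize'
```

View pics/w5.png

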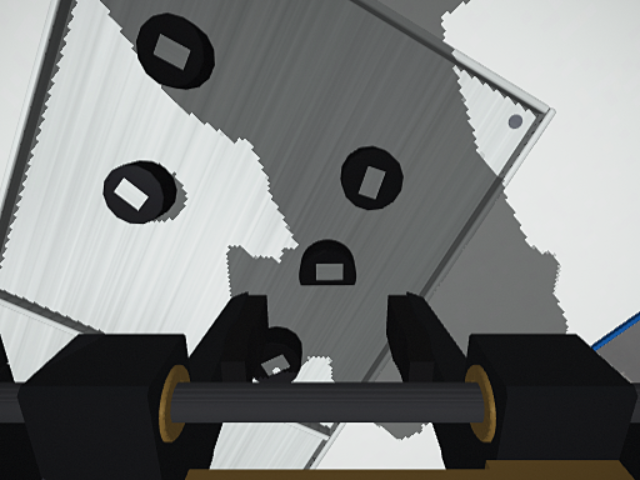

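Fit confirms the broken mount is centred (at (327,263)) and its flat is parallel to the closing line. I'll descend, grip and slide.

Request:
step_arm --rows "0 -0.02 0.5 0 0 0 50; 0 0 0.5 0 0 0 50; 0 0 0.22 0 0 0 50; 0 0 0.08 0 0 0 46; 0 0 0 0 0 0 46"

```text
time_s: 9.28
eef_pos: [0.5551, -0.0198, 0.0133]
orientation: [0.379, 0.925, -0.0, -0.0]
contact_force: [0.1, 0.2, 0.9]
finger_gap: 0.518
grasp_force: 0.0
```

Request:
step_arm --rows "0 0 0 0 0 0 25; 0 0 0 0 0 0 25; 0 0 0 0 0 0 25; 0 0 0 0 0 0 25; 0 0 0 0 0 0 25"

```text
time_s: 9.7
eef_pos: [0.5558, -0.0194, 0.0144]
orientation: [0.378, 0.926, 0.0, 0.001]
contact_force: [-1.0, -1.3, 4.8]
finger_gap: 0.322
grasp_force: 30.0
```

Run:
```python
from h import *
T=np.load("T.npy");s=ctrl.state(); v=s["eef_pos"]; t=totray(T,*v[:2]); print(v,yaw(s),t,s["finger_gap"]*88.1,s["contact_force"],s["ft_torque"])
pts=[t,[.006,.030],[.000,-.03],[.0,-.085],[.0,-.108],[.038,-.112]]
for a,b in zip(pts,pts[1:]): print("leg to",b); d=fromtray(T,*b)-fromtray(T,*a); plan([*d,0],1,0,25)
```

```text
[ 0.55578291 -0.01939988  0.01438973] (np.float64(135.52612145629095), array([ 1.7e-03, -5.0e-04, -1.0e+00])) [0.05235553 0.03391723] 28.393659756419428 [-0.99908909 -1.26844526  4.79511079] [-0.0208717  -0.10641904 -0.01444435]
leg to [0.006, 0.03]
0.45 -1.07 -0.00 0 0 0.00 25
leg to [0.0, -0.03]
-1.26 -0.83 -0.00 0 0 0.00 25
leg to [0.0, -0.085]
-1.22 -0.64 -0.00 0 0 0.00 25
leg to [0.0, -0.108]
-0.51 -0.27 -0.00 0 0 0.00 25
leg to [0.038, -0.112]
-0.53 0.80 -0.00 0 0 0.00 25
```

Request:
step_arm --rows "0.07 -0.16 0 0 0 0 25; 0.1 -0.24 0 0 0 0 25; 0.1 -0.24 0 0 0 0 25; 0.1 -0.24 0 0 0 0 25; 0.08 -0.19 0 0 0 0 25"

```text
time_s: 10.12
eef_pos: [0.5126, -0.0376, 0.0143]
orientation: [0.379, 0.926, 0.0, 0.001]
contact_force: [2.7, 1.1, 5.4]
finger_gap: 0.325
grasp_force: 30.0
```

Request:
step_arm --rows "-0.2 -0.13 0 0 0 0 25; -0.26 -0.17 0 0 0 0 25; -0.27 -0.18 0 0 0 0 25; -0.27 -0.18 0 0 0 0 25; -0.26 -0.17 0 0 0 0 25"

```text
time_s: 10.53
eef_pos: [0.5249, -0.0961, 0.0143]
orientation: [0.379, 0.926, 0.001, -0.0]
contact_force: [-1.2, 6.2, 11.3]
finger_gap: 0.322
grasp_force: 30.1
```

Run:
```python
from h import *
T=np.load("T.npy");s=ctrl.state(); v=s["eef_pos"]; t=totray(T,*v[:2]); print(v,yaw(s),t,s["contact_force"])
p=ctrl.get_image("wrist"); cv2.imwrite("pics/w6.png",np.hstack([cv2.resize(p["color"],(512,384)),cv2.resize(ctrl.get_image("scene")["color"][190:350,150:300],(288,384))]))
```

```text
[ 0.52490996 -0.09610716  0.01431246] (np.float64(135.51765589707077), array([ 2.0e-04,  1.1e-03, -1.0e+00])) [-0.00063738 -0.02955635] [-1.18620139  6.23721719 11.26893737]
```

View pics/w6.png

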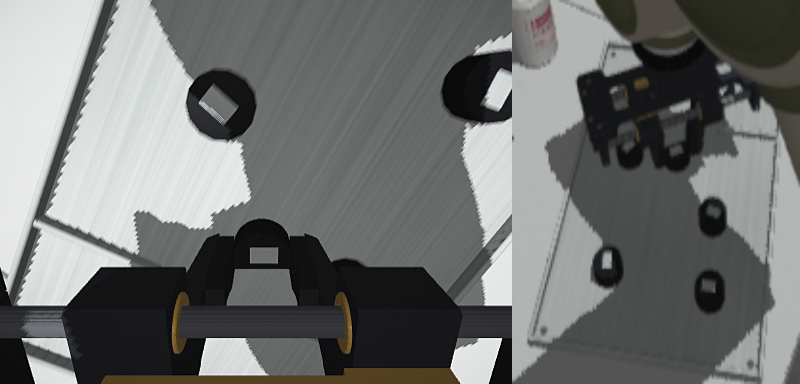

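The broken mount is held squarely at (262,245) in the clear strip, and the neighbours haven't moved. Next I take it through the gateway.

Request:
step_arm --rows "-0.22 -0.12 0 0 0 0 25; -0.25 -0.13 0 0 0 0 25; -0.25 -0.13 0 0 0 0 25; -0.25 -0.13 0 0 0 0 25; -0.25 -0.13 0 0 0 0 25"

```text
time_s: 11.05
eef_pos: [0.5417, -0.1483, 0.0143]
orientation: [0.378, 0.926, 0.001, -0.0]
contact_force: [-1.9, 5.9, 12.4]
finger_gap: 0.326
grasp_force: 30.1
```

Request:
step_arm --rows "-0.25 -0.13 0 0 0 0 25; -0.26 -0.14 0 0 0 0 25; -0.18 0.27 0 0 0 0 25; -0.18 0.27 0 0 0 0 25; -0.17 0.26 0 0 0 0 25"

```text
time_s: 11.47
eef_pos: [0.5862, -0.1633, 0.0143]
orientation: [0.379, 0.926, -0.001, -0.0]
contact_force: [-5.1, -1.0, 10.6]
finger_gap: 0.322
grasp_force: 30.0
```

Request:
step_arm --rows "0 0 0 0 0 0 44; 0 0 0 0 0 0 44; 0 0 0 0 0 0 44; 0 0 0 0 0 0 44; 0 0 -0.3 0 0 0 44"

```text
time_s: 11.88
eef_pos: [0.5849, -0.1622, 0.0238]
orientation: [0.379, 0.926, 0.0, -0.002]
contact_force: [0.1, 0.4, -0.4]
finger_gap: 0.502
grasp_force: 0.0
```

Request:
step_arm --rows "0 0 -0.8 0 0 0 44; 0 0 -0.8 0 0 0 44; 0 0 -0.8 0 0 0 50; 0 0 0 0 0 0 50; 0 0 0 0 0 0 50"

```text
time_s: 12.3
eef_pos: [0.587, -0.163, 0.1239]
orientation: [0.379, 0.926, -0.0, 0.002]
contact_force: [0.6, -1.6, -1.2]
finger_gap: 0.568
grasp_force: 0.0
```

Run:
```python
from h import *
T=np.load("T.npy");s=ctrl.state(); print(s["time_s"],s["eef_pos"],yaw(s),totray(T,*s["eef_pos"][:2]))
p=ctrl.get_image("wrist"); q=ctrl.get_image("scene"); r=ctrl.get_image("side"); cv2.imwrite("pics/w7.png",np.hstack([cv2.resize(p["color"],(512,384)),cv2.resize(q["color"][190:350,150:300],(288,384))]))
for P in(p,q):
  for n in("mount_short","mount_broken","mount_a","mould"):
    for d in ctrl.trace(n,P):
        c=d["box"]; w=atz(P,(c[0]+c[2])/2,(c[1]+c[3])/2,.015)[:2];print(n,np.round(c),round(d["confidence"],2),w.round(3),(1e3*totray(T,*w)).round())
```

```text
12.3 [ 0.5869879  -0.16302098  0.123856  ] (np.float64(135.51701482978584), array([ 0.0035, -0.0017, -1.    ])) [ 0.03781982 -0.11233421]
mount_short [156. 128. 194. 162.] 0.82 [ 0.511 -0.188] [ -42. -113.]
mount_short [287. 347. 315. 372.] 0.6 [ 0.749 -0.265] [ 160. -260.]
mount_short [242. 170. 281. 197.] 0.33 [ 0.584 -0.161] [  36. -110.]
mount_broken [241. 169. 281. 201.] 0.94 [ 0.585 -0.162] [  36. -111.]
mount_a [309.  84. 353. 123.] 0.65 [ 0.575 -0.076] [ 53. -26.]
mount_short [254. 221. 266. 233.] 0.41 [ 0.51 -0.19] [ -44. -114.]
mount_broken [220. 221. 232. 233.] 0.43 [ 0.581 -0.158] [  34. -105.]
mount_a [194. 294. 210. 313.] 0.73 [0.53  0.033] [44. 92.]
mount_a [207. 247. 218. 260.] 0.63 [ 0.571 -0.078] [ 49. -27.]
mount_a [246. 305. 261. 322.] 0.5 [0.43 0.01] [-58. 100.]
mould [242. 305. 262. 323.] 0.58 [0.431 0.011] [-57. 102.]
```

View pics/w7.png

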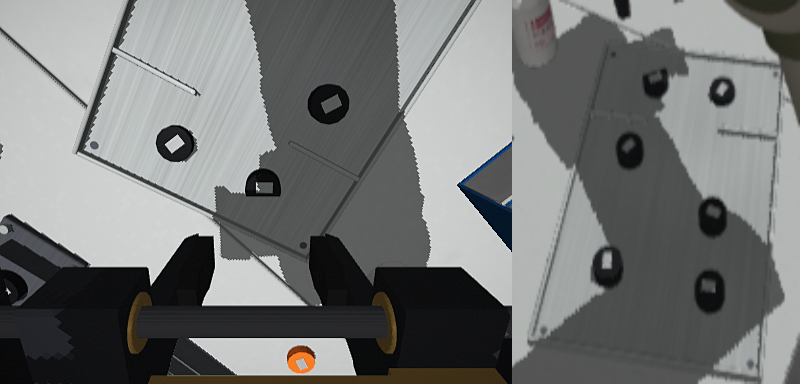

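Both rejects now stand in the bay, at about (-41,-113) and (37,-111). The good mounts are still in place, so I go to the mould.

Run:
```python
from h import *
plan([-.098,-.221,0],7,0,50)
```

```text
-0.30 -0.81 -0.00 0 0 0.00 50; -0.30 -0.81 -0.00 0 0 0.00 50; -0.30 -0.81 -0.00 0 0 0.00 50; -0.30 -0.81 -0.00 0 0 0.00 50; -0.30 -0.81 -0.00 0 0 0.00 50
-0.30 -0.81 -0.00 0 0 0.00 50; -0.30 -0.81 -0.00 0 0 0.00 50
```

Request:
step_arm --rows "-0.3 -0.8 0 0 0 0 50; -0.3 -0.8 0 0 0 0 50; -0.3 -0.8 0 0 0 0 50; -0.3 -0.8 0 0 0 0 50; -0.3 -0.8 0 0 0 0 50"

```text
time_s: 13.27
eef_pos: [0.5164, -0.3202, 0.1216]
orientation: [0.378, 0.926, -0.0, 0.0]
contact_force: [0.6, 0.1, -0.4]
finger_gap: 0.568
grasp_force: 0.0
```

Request:
step_arm --rows "0 0 0 0 0 0 50; 0 0 0 0 0 0 50"

```text
time_s: 13.43
eef_pos: [0.5166, -0.32, 0.1213]
orientation: [0.38, 0.925, 0.0, -0.0]
contact_force: [-0.7, 0.4, 0.2]
finger_gap: 0.568
grasp_force: 0.0
```

Run:
```python
from h import *
p=ctrl.get_image("wrist"); np.savez("m1.npz",**{k:p[k] for k in("mtx","R","t","color")})
print([(d["box"],d["confidence"]) for d in ctrl.trace("mount_new",p)])
```

```text
[([159.0, 208.3, 202.1, 246.9], 0.67)]
```

Request:
step_arm --rows "-0.3 -0.8 0 0 0 0 50; -0.3 -0.8 0 0 0 0 50; 0 0 0 0 0 0 50; 0 0 0 0 0 0 50"

```text
time_s: 13.87
eef_pos: [0.4896, -0.3812, 0.1214]
orientation: [0.379, 0.926, 0.0, -0.0]
contact_force: [0.4, 0.4, 0.5]
finger_gap: 0.568
grasp_force: 0.0
```

Run:
```python
from h import *
s=ctrl.state(); print(s["time_s"],s["eef_pos"],yaw(s))
p=ctrl.get_image("wrist"); np.savez("m2.npz",**{k:p[k] for k in("mtx","R","t","color")}); q=dict(np.load("m1.npz"))
for n in("mount_new","mould","loupe"): print(n,[(d["box"],d["confidence"]) for d in ctrl.trace(n,p)])
cv2.imwrite("pics/w8.png",np.hstack([cv2.resize(x["color"][100:330,100:430],(396,276),interpolation=2) for x in(q,p)]))
```

```text
13.8667 [ 0.489649   -0.38115582  0.12138106] (np.float64(135.48895228061014), array([-0.e+00,  3.e-04, -1.e+00]))
mount_new [([235.5, 181.2, 275.9, 223.5], 0.72)]
mould [([194.6, 126.5, 325.7, 248.7], 0.85)]
loupe [([202.8, 262.3, 232.9, 308.4], 0.82)]
```

View pics/w8.png

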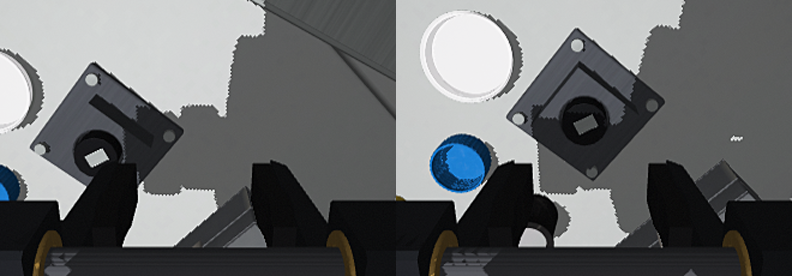

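Run:
```python
from h import *
q=dict(np.load("m1.npz"));p=dict(np.load("m2.npz"))
B=([159.0,208.3,202.1,246.9],[235.5,181.2,275.9,223.5])
for fz in(0,1): print(fitcyl([(q,B[0]),(p,B[1])],.030,.008,.015,(.49,-.384),fz))
for P,b in((q,B[0]),(p,B[1])): print(fitcyl([(P,b)],.030,.008,.015,(.49,-.384)))
for k,(P,roi) in enumerate(((q,(150,195,212,250)),(p,(228,175,285,228)))):
    g=cv2.cvtColor(P["color"],7 if 0 else 6); l,t,r,b=roi; h=(g[t:b,l:r]>105).astype(np.uint8)
    n,L,S,c=cv2.connectedComponentsWithStats(h); print([(c[i]+[l,t],S[i,4]) for i in range(1,n) if S[i,4]>15])
    g=cv2.cvtColor(P["color"],6); print(np.array([g[(t+b)//2,l:r]]))
```

```text
(array([ 0.49014342, -0.38729307]), np.float64(2.0367489783460306))
(array([ 0.48988017, -0.38675827,  0.03138612]), np.float64(2.025781852744229))
(array([ 0.48999495, -0.38597075]), np.float64(1.7573845677135005))
(array([ 0.49026885, -0.38838898]), np.float64(1.785626028701727))
[(array([180.20224719, 231.15730337]), np.int32(178)), (array([154.35714286, 246.28571429]), np.int32(70))]
[[85 86 84 85 85 86 85 84 85 84 80 53 28 15 22 26 24 23 24 25 25 24 25 24
  25 25 24 23 24 24 24 24 23 19 17 19 21 24 25 22 24 25 25 24  9  5  5 10
   8  4  3 33 89 62 47 33 36 37 36 37 38 39]]
[]
[[36 35 38 37 35 36 34 32 24 25 17 11 10 11 13 11 10 12 10  6  0 19 86 78
  85 87 83 83 80 78 80 79 79 82 81 81 81 85 89  3  6 12 10 11 10 17 25 24
  34 19 77 82 87 89 91 78 85]]
```

Request:
step_arm --rows "-0.06 -0.05 0.4 0 0 0 50; -0.05 -0.05 0.5 0 0 0 50; 0 0 0.38 0 0 0 50; 0 0 0 0 0 0 50; 0 0 0 0 0 0 50"

```text
time_s: 14.48
eef_pos: [0.4902, -0.3864, 0.0703]
orientation: [0.378, 0.926, 0.0, -0.0]
contact_force: [-0.0, -0.5, 0.3]
finger_gap: 0.567
grasp_force: 0.0
```

Run:
```python
from h import *
s=ctrl.state(); print(s["time_s"],s["eef_pos"],yaw(s))
p=ctrl.get_image("wrist"); q=dict(np.load("m2.npz")); b2=[235.5,181.2,275.9,223.5]
for d in ctrl.trace("mount_new",p):
    print(d["box"],d["confidence"]); b=d["box"]
    print(fitcyl([(p,b)],.030,.008,.015,(.49,-.384)),fitcyl([(p,b),(q,b2)],.030,.008,.015,(.49,-.384),True))
    try: print(fitsil(p,b,.030,.008,thr=22))
    except Exception as e: print(e)
cv2.imwrite("pics/w9.png",cv2.resize(p["color"][140:300,140:380],None,fx=3,fy=3))
```

```text
14.4833 [ 0.49019583 -0.38637302  0.07025493] (np.float64(135.58221684960293), array([-6.e-04,  8.e-04, -1.e+00]))
[236.0, 197.5, 283.7, 250.0] 0.56
(array([ 0.48989755, -0.38794707]), np.float64(1.6485698103895978)) (array([ 0.48720588, -0.38521502,  0.0398134 ]), np.float64(1.2297960975784377))
(array([ 0.48892829, -0.38701204]), np.float64(0.9624501992031872))
```

View pics/w9.png

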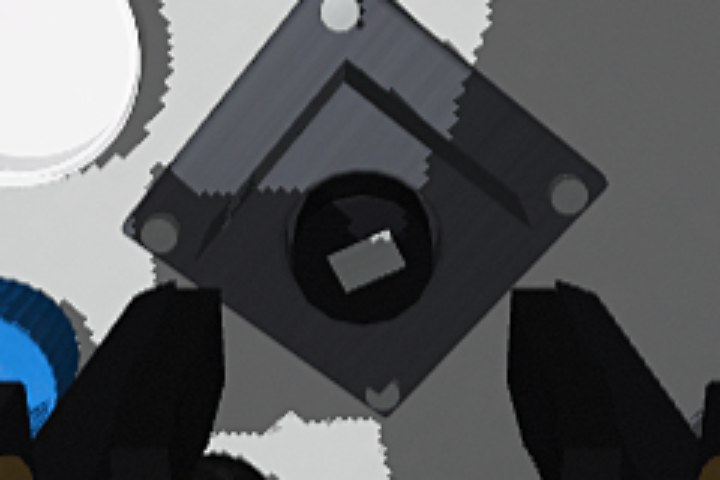

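The new mount shows as the black disc at crop (363,259), with the bright insert in it, and laterally it is midway between the fingers. I compute its centre from the rim of the top.

Run:
```python
from h import *
p=ctrl.get_image("wrist"); q=dict(np.load("m2.npz"))
e=atz(p,140+362.5/3,140+259/3,.038); print(e)
P=cyl(*e[:2],.038,0,.015); b=bb(p,P); print("top-face box in crop",((b-[140,140,140,140])*3).round(), "vs 292 194 434 324")
print("in m2:",bb(q,P).round(1))
for z in(.034,.038,.042):
    P=cyl(*atz(p,140+362.5/3,140+259/3,z)[:2],z,0,.015); print(z,((bb(p,P)-140)*3).round())
```

```text
[ 0.49067101 -0.38878893  0.038     ]
top-face box in crop [290. 191. 435. 323.] vs 292 194 434 324
in m2: [236.9 186.9 275.5 223. ]
0.034 [292. 193. 433. 322.]
0.038 [290. 191. 435. 323.]
0.042 [289. 190. 436. 325.]
```

Request:
step_arm --rows "-0.03 -0.03 0.4 0 0 0 50; 0 0 0.3 0 0 0 50; 0 0 0.15 0 0 0 50; 0 0 0.1 0 0 0 46; 0 0 0 0 0 0 46"

```text
time_s: 15.05
eef_pos: [0.4897, -0.3887, 0.0317]
orientation: [0.378, 0.926, 0.0, -0.001]
contact_force: [-0.0, -1.2, 0.2]
finger_gap: 0.523
grasp_force: 0.0
```

Request:
step_arm --rows "0 0 0 0 0 0 25; 0 0 0 0 0 0 25; 0 0 0 0 0 0 25; 0 0 0 0 0 0 25; 0 0 0 0 0 0 25"

```text
time_s: 15.47
eef_pos: [0.4901, -0.3892, 0.0329]
orientation: [0.378, 0.926, -0.0, 0.0]
contact_force: [0.2, 1.1, 2.4]
finger_gap: 0.311
grasp_force: 30.0
```

Request:
step_arm --rows "0 0 -0.1 0 0 0 25; 0 0 -0.25 0 0 0 25; 0 0 -0.5 0 0 0 25; 0 0 -0.7 0 0 0 25; 0 0 -0.7 0 0 0 25"

```text
time_s: 15.88
eef_pos: [0.4896, -0.3887, 0.1237]
orientation: [0.378, 0.926, 0.0, -0.0]
contact_force: [-0.7, 0.5, -0.3]
finger_gap: 0.312
grasp_force: 30.0
```

Run:
```python
from h import *
T=np.load("T.npy");s=ctrl.state(); v=s["eef_pos"]; print(v,yaw(s),s["finger_gap"]*88.1,s["contact_force"],s["ft_torque"])
p=ctrl.get_image("wrist"); cv2.imwrite("pics/w10.png",np.hstack([cv2.resize(p["color"][140:300,140:380],(480,320)),cv2.resize(ctrl.get_image("side")["color"][120:220,270:370],(320,320),interpolation=2)]))
print([(d["box"],d["confidence"]) for d in ctrl.trace("mount_new",p)])
t=fromtray(T,0,.06); print(t); plan([*(t-v[:2]),0],10,0,25)
```

```text
[ 0.48956831 -0.38873114  0.12374966] (np.float64(135.52158288157457), array([-6.e-04,  7.e-04, -1.e+00])) 27.49895451805257 [-0.74283103  0.4580992  -0.25654381] [-0.02242798 -0.10678116  0.04042657]
[([235.1, 213.9, 290.0, 283.1], 0.69)]
[ 0.49793977 -0.01070601]
0.65 0.69 -0.00 0 0 0.00 25; 0.65 0.69 -0.00 0 0 0.00 25; 0.65 0.69 -0.00 0 0 0.00 25; 0.65 0.69 -0.00 0 0 0.00 25; 0.65 0.69 -0.00 0 0 0.00 25
0.65 0.69 -0.00 0 0 0.00 25; 0.65 0.69 -0.00 0 0 0.00 25; 0.65 0.69 -0.00 0 0 0.00 25; 0.65 0.69 -0.00 0 0 0.00 25; 0.65 0.69 -0.00 0 0 0.00 25
```

View pics/w10.png

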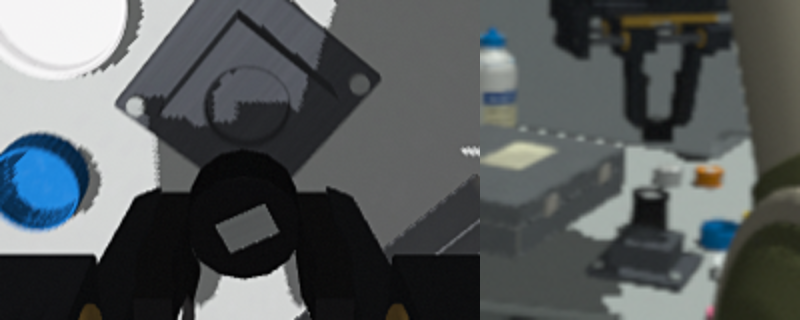

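The new mount is out of the cavity, upright and level in the fingers. I carry it to the clear strip at tray (0, 60) mm.

Request:
step_arm --rows "0.5 0.5 0 0 0 0 25; 0.7 0.75 0 0 0 0 25; 0.7 0.75 0 0 0 0 25; 0.7 0.75 0 0 0 0 25; 0.7 0.75 0 0 0 0 25"

```text
time_s: 16.45
eef_pos: [0.4928, -0.1945, 0.1214]
orientation: [0.379, 0.926, 0.0, -0.001]
contact_force: [-0.0, 0.2, -1.0]
finger_gap: 0.312
grasp_force: 30.0
```

Request:
step_arm --rows "0.7 0.75 0 0 0 0 25; 0.7 0.75 0 0 0 0 25; 0.7 0.75 0 0 0 0 25; 0.6 0.65 0 0 0 0 25; 0.5 0.5 0 0 0 0 25"

```text
time_s: 16.87
eef_pos: [0.4968, -0.0072, 0.1216]
orientation: [0.378, 0.926, -0.0, -0.001]
contact_force: [-0.2, -0.0, -0.8]
finger_gap: 0.307
grasp_force: 30.0
```

Request:
step_arm --rows "0 0 0 0 0 0 25; 0 0 0.6 0 0 0 25; 0 0 0.8 0 0 0 25; 0 0 0.6 0 0 0 25; 0 0 0.3 0 0 0 25"

```text
time_s: 17.28
eef_pos: [0.4958, -0.0099, 0.0271]
orientation: [0.379, 0.926, -0.0, -0.003]
contact_force: [-0.4, 0.3, -0.9]
finger_gap: 0.307
grasp_force: 30.0
```

Request:
step_arm --rows "0 0 0 0 0 0 25; 0 0 0 0 0 0 25"

```text
time_s: 17.45
eef_pos: [0.4973, -0.0102, 0.0299]
orientation: [0.379, 0.926, -0.0, -0.001]
contact_force: [-0.8, -0.4, -0.3]
finger_gap: 0.311
grasp_force: 30.0
```

Run:
```python
from h import *
T=np.load("T.npy");s=ctrl.state(); v=s["eef_pos"]; print(v,yaw(s),s["finger_gap"]*88.1,s["contact_force"],totray(T,*v[:2]))
```

```text
[ 0.49734718 -0.01018906  0.02991269] (np.float64(135.50066121818585), array([-1.6e-03,  4.0e-04, -1.0e+00])) 27.414713230728097 [-0.83033474 -0.38488762 -0.27241269] [-0.00040461  0.06067431]
```

Request:
step_arm --rows "0 0 0.1 0 0 0 25; 0 0 0.1 0 0 0 25; 0 0 0 0 0 0 25; 0 0 0 0 0 0 25"

```text
time_s: 17.78
eef_pos: [0.4978, -0.0099, 0.0226]
orientation: [0.378, 0.926, 0.0, 0.0]
contact_force: [0.4, -1.0, 0.1]
finger_gap: 0.31
grasp_force: 30.0
```

Request:
step_arm --rows "0 0 0.04 0 0 0 25; 0 0 0 0 0 0 25; 0 0 0 0 0 0 25"

```text
time_s: 18.03
eef_pos: [0.4978, -0.0099, 0.0208]
orientation: [0.378, 0.926, 0.0, 0.0]
contact_force: [-0.5, 0.2, -0.3]
finger_gap: 0.308
grasp_force: 30.0
```

Request:
step_arm --rows "0 0 0.03 0 0 0 25; 0 0 0 0 0 0 25; 0 0 0 0 0 0 25"

```text
time_s: 18.28
eef_pos: [0.4977, -0.0099, 0.0195]
orientation: [0.378, 0.926, -0.0, -0.0]
contact_force: [-0.4, -0.4, -0.8]
finger_gap: 0.306
grasp_force: 30.0
```

Request:
step_arm --rows "0 0 0.02 0 0 0 25; 0 0 0 0 0 0 25; 0 0 0 0 0 0 25"

```text
time_s: 18.53
eef_pos: [0.4978, -0.0099, 0.0189]
orientation: [0.378, 0.926, 0.0, 0.0]
contact_force: [-0.8, 0.8, 2.6]
finger_gap: 0.311
grasp_force: 30.0
```

Request:
step_arm --rows "0 0 0.02 0 0 0 25; 0 0 0 0 0 0 25; 0 0 0 0 0 0 25"

```text
time_s: 18.78
eef_pos: [0.4979, -0.0099, 0.0188]
orientation: [0.378, 0.926, -0.0, 0.0]
contact_force: [-4.5, 0.1, 11.0]
finger_gap: 0.31
grasp_force: 30.0
```

Contact felt (11 N), so it stands on the plate. I release it and retreat.

Request:
step_arm --rows "0 0 -0.01 0 0 0 44; 0 0 0 0 0 0 44; 0 0 0 0 0 0 44; 0 0 0 0 0 0 44; 0 0 0 0 0 0 44"

```text
time_s: 19.2
eef_pos: [0.4976, -0.0099, 0.0182]
orientation: [0.378, 0.926, -0.0, -0.0]
contact_force: [0.0, 0.3, 0.1]
finger_gap: 0.5
grasp_force: 0.0
```

Request:
step_arm --rows "0 0 -0.3 0 0 0 44; 0 0 -0.7 0 0 0 44; 0 0 -0.9 0 0 0 44; 0 0 -0.9 0 0 0 44; 0 0 -0.9 0 0 0 44"

```text
time_s: 19.62
eef_pos: [0.4973, -0.0098, 0.1679]
orientation: [0.378, 0.926, -0.0, -0.0]
contact_force: [0.6, -0.6, -1.1]
finger_gap: 0.5
grasp_force: 0.0
```

Request:
step_arm --rows "0 0 -0.9 0 0 0 50; 0 0 -0.9 0 0 0 50; 0 0 0 0 0 0 50; 0 0 0 0 0 0 50"

```text
time_s: 19.95
eef_pos: [0.4982, -0.01, 0.2395]
orientation: [0.378, 0.926, 0.0, 0.002]
contact_force: [-0.7, 1.3, -1.2]
finger_gap: 0.568
grasp_force: 0.0
```

Run:
```python
from h import *
T=np.load("T.npy");s=ctrl.state(); print(s["time_s"],s["eef_pos"],s["contact_force"])
for n in ("wrist","scene"):
  P=ctrl.get_image(n)
  for t in("mount_short","mount_broken","mount_a","loupe","petri_dish","screw_cap"):
    for d in ctrl.trace(t,P):
        c=d["box"]; w=atz(P,(c[0]+c[2])/2,(c[1]+c[3])/2,.015)[:2];print(n,t,np.round(c),round(d["confidence"],2),w.round(3),(1e3*totray(T,*w)).round())
```

```text
19.95 [ 0.49818132 -0.00996271  0.23951555] [-0.69427594  1.25667561 -1.23911149]
wrist mount_short [ 37. 244.  66. 268.] 0.8 [ 0.397 -0.304] [-186. -188.]
wrist mount_short [160. 248. 176. 264.] 0.47 [ 0.506 -0.193] [ -49. -115.]
wrist mount_broken [216. 269. 241. 288.] 0.74 [ 0.586 -0.16 ] [  38. -109.]
wrist mount_a [219. 101. 244. 121.] 0.97 [0.435 0.004] [-56.  94.]
wrist mount_a [206. 149. 224. 174.] 0.92 [ 0.462 -0.054] [-48.  30.]
wrist mount_a [254. 222. 280. 247.] 0.84 [ 0.575 -0.076] [ 53. -26.]
wrist mount_a [296. 143. 322. 170.] 0.62 [0.536 0.032] [50. 89.]
wrist mount_a [109.  29. 383. 309.] 0.6 [ 0.494 -0.033] [-10.  40.]
wrist petri_dish [  8. 286.  34. 307.] 0.76 [ 0.403 -0.388] [-206. -270.]
wrist petri_dish [111.  30. 382. 309.] 0.71 [ 0.495 -0.033] [-9. 40.]
wrist petri_dish [201. 150. 224. 177.] 0.3 [ 0.462 -0.057] [-49.  28.]
scene mount_short [252. 221. 267. 234.] 0.68 [ 0.51  -0.187] [ -43. -112.]
scene mount_short [320. 205. 332. 215.] 0.58 [ 0.39  -0.304] [-193. -186.]
scene mount_a [204. 247. 221. 262.] 0.7 [ 0.571 -0.077] [ 49. -26.]
scene mount_a [247. 275. 260. 290.] 0.66 [ 0.459 -0.051] [-50.  33.]
scene mount_a [193. 295. 206. 313.] 0.65 [0.533 0.036] [48. 94.]
scene mount_a [244. 304. 261. 321.] 0.5 [0.432 0.009] [-57.  99.]
scene loupe [292. 142. 303. 160.] 0.68 [ 0.532 -0.483] [-114. -400.]
scene petri_dish [320. 172. 345. 189.] 0.88 [ 0.406 -0.409] [-210. -291.]
scene screw_cap [318. 151. 334. 168.] 0.62 [ 0.449 -0.484] [-193. -375.]
```

I've already viewed 12 pictures, two over the limit of 10, so I'll check the new mount by numbers only.

Run:
```python
from h import *
T=np.load("T.npy");p=ctrl.get_image("wrist")
b=bb(p,cyl(.4977,-.0099,.006,.018,.015)); v,s=fitsil(p,b,.006,.018); print("new",b.round(),v,s,(1e3*totray(T,*v)).round(1))
q=ctrl.get_image("side"); 
for P in(p,q): print([(np.round(d["box"]),round(d["confidence"],2)) for d in ctrl.find_in("mount_new",P)])
b=bb(q,cyl(.4977,-.0099,.006,.018,.015)); v,s=fitsil(q,b,.006,.018); print("side",b.round(),v,s)
```

```text
new [249. 145. 275. 173.] [ 0.4967198  -0.00964225] 0.9109452977372935 [-0.8 61.4]
[(array([248., 147., 274., 172.]), 0.77), (array([108.,  30., 385., 307.]), 0.47)]
[(array([337., 191., 352., 202.]), 0.65), (array([240., 246., 253., 266.]), 0.57), (array([174., 209., 312., 298.]), 0.43)]
side [238. 247. 253. 262.] [ 0.49910984 -0.01052751] 0.7015236358900898
```

The silhouettes in both views match an upright mount at tray (-1, 61) mm, so I hand in.

```bash
python3 -c "
from station import ctrl
print(ctrl.finish_job())"
```

```text
the job is handed in; nothing more can be done
None
```

The job is handed in at about 20 s: the thin and broken mounts were slid through the gateway into the reject bay, the new mount was set down upright on the batch side at tray (-1, 61) mm, and the good mounts, loupe, dish and cap measured in place to within camera error; I viewed 12 pictures, two over the limit of 10.

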